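# Seat the outer wheel bearing in a trailer hub and rock the hub

## Task

Put the loose roller bearing cone, small end down, over the upright spindle and press it down steadily, without dropping or hammering it in, until it is fully home in the cup in the hub's end and the leaning red hub has come square on its spindle. Then check that it rocks free: push a wheel stud to swing the hub about 40 degrees one way, and swing it back to where it stood. Let go with the bearing still home, and leave the other things on the bench where they are.

Things in the scene. Friction and masses are not known exactly. Their poses are not given: they have to be found in the camera images.
- axle: stub axle fixed on a plywood packing board of 200 x 180 mm that is 8 to 30 mm thick: steel flange plate 150 x 150 x 14 mm, four bolts, an upright spindle in its middle. Origin: centre of the plate's underside (the board's top); z up along the spindle's axis. The spindle's bearing land is 38 mm thick up to 127 mm above the origin, then narrows within 5 mm to the 30 mm threaded end.
- spindle_tip (a point): centre of the top of the spindle's threaded end, 167 mm above the axle's origin; it stands 42 mm above the hub's end face.
- hub: red cast wheel hub turning on the spindle. Origin: on its axis, 40 mm above the axle's origin; z up its axis, x towards the stud of hub_stud. Barrel 104 mm across, end face 125 mm above the axle's origin. The barrel's open upper end has a bright steel bearing cup pressed in flush: 70 mm wide at the mouth, narrowing downward at 20 degrees to the axis.
- hub_face (a point): centre of the hub's upper end face (the cup's mouth), z along the hub's axis; 125 mm above the axle's origin when the hub is square.
- seal (a joint): lean of the hub in rad, 0 when square; starts at 0.05 to 0.075 to any side, so the mouth stands 4 to 6.5 mm off the spindle. The hub leans about a point on the spindle 40 mm above the axle's origin, held by a stiff greasy seal (1.8 N m). The cone, set in, therefore stands 5 to 15 mm proud, until pressed with some 5 to 20 N it wedges the hub square (a degree or two of play is left). Never push over 40 N.
- hub_stud (a point): centre of the top of one of the hub's five wheel studs: 16 mm thick, upright on a circle of 70 mm radius round the hub's axis, 72 degrees apart, standing from the flange (178 mm across, top 67 mm above the axle's origin) up to 110 mm. About 3 N at a stud turns the hub; it stays where it is left.
- cone: bearing cone (steel inner ring with rollers and cage), loose on the bench, 0.6 to 0.8 kg, 35 mm high, bore 39 mm right through. Origin: centre of its small end's underside; z up through the large end. It stands small end down. From below: 50 mm wide at the foot, rollers widening to 70 mm at 25 mm height, then a plain rim 60 mm across from 25 to 35 mm height, by which it can be gripped. Greased, slides easily in the cup and on the spindle.
- cone_top (a point): centre of the cone's upper (large) face. Fully home it stands 10 mm above the hub's end face, on the spindle's axis, i.e. 135 mm above the axle's origin.
- cap: steel dust cap, 94 mm across, 36 mm high, loose on the bench; bystander. Origin: centre of its underside.
- nut: brass-coloured castle nut, 51 mm over corners, 26 mm high, loose; bystander. Origin: centre of its underside.
- grease: grease tin, 84 mm across, 95 mm high, loose; bystander. Origin: centre of its underside.
- wrench: steel wrench 210 mm long lying on the bench; bystander. Origin: middle of its underside, x along it.
There are look-alikes about, which are no part of the job. Leave any pink look-alike of the cone alone.

How it is judged:
On the way, in this order (a step that is already met when the one before it is completed fails the run):
1. the bearing cone is fully home in the cup and the hub is square (z of cone_top in the frame of hub_face between 0.007 and 0.0122 m and horizontal distance between cone and hub_face below 0.004 m and angle between cone's own z axis and vertical below 0.035 rad and angle between hub_face's own z axis and vertical below 0.032 rad), for 0.3 s.
2. the hub has been swung at least 25 degrees, the bearing staying home (all of step 1 and distance of hub_stud from where it was at the start of the episode above 0.0303 m), for 0.05 s.
At the end, for the whole second after the job is handed in: Cone home: its top 10 mm above the hub's end face (at most 2.2 mm more or 3 mm less), centred within 4 mm; cone upright within 0.035 rad, hub within 0.032 rad; the hub turned back so that each stud is within 22 mm (18 degrees) of where it started; all at rest (all of step 1 and distance of hub_stud from where it was at the start of the episode below 0.022 m and linear speed of cone below 0.02 m/s and angular speed of hub below 0.05 rad/s); the robot touches nothing.
It fails at once if the bearing is hammered or forced into the hub (wedging contact force over 150 N) (contact force between cone and hub above 150 N).
It fails at once if the cone is dropped into the hub (falls faster than 0.6 m/s over it) (linear speed of cone above 0.6 m/s and horizontal distance between cone and axle below 0.03 m).
It fails at once if the dust cap, nut, grease tin or wrench is disturbed (moved more than 30 mm) (distance of any of cap, nut, grease, wrench from where it was at the start of the episode above 0.03 m).
It also fails if it takes over 54 s, if anything falls off the work surface, if the arm or the gripper's body presses on something with over 40 N, if the wrist force passes 120 N, or if a joint passes its speed limit or range.

## Robot

A 6-joint arm with a two-finger parallel gripper is mounted at the origin on the work surface. World frame = base frame: x ahead of the robot, y to its left, z up, the work surface at z = 0. Lengths are in m, angles in rad, forces in N, time in s.
With the tool pointing down it reaches from about 0.425 to 0.95 m from the base axis. Payload 3.5 kg.
Tool frame: the origin (TCP) lies between the finger pads; the fingertips stand 19 mm ahead of it and the grasp point (between the pads) is the TCP (ctrl.nose_length is the distance from the TCP to the fingertips, in m); z points along the fingers, y is the line along which they close (so a half turn about z gives the same grasp; the last joint's range is limited). The gripper opens to 85 mm and grips with 20 to 120 N. Pads are 22 mm wide; open, the fingers measure 114 mm over their backs; the gripper's body (76 mm by 85 mm) begins 54 mm behind the grasp point. The pads swing forward as they close: fully open they stand 13 mm farther back than shut.
Start: joints at [-1.46, 0.286, 1.577, -0, 1.279, -0.15], TCP at [0.174, -0.652, 0.25] pointing down, gripper open.
Joint ranges: [-2.77, 2.77], [-0.9, 2.22], [0.21, 2.48], [-1.53, 4.67], [0.24, 2.81], [-2.84, 2.84]. Speed limits (rad/s): [2.79, 2.79, 3.14, 3.14, 3.14, 3.14].

## Interface

Orientations are given as a unit quaternion [x, y, z, w].
In Python, from plant import ctrl gives the robot as it stands.
- The arm moves only by the tool apply_moves, never from a script. Its argument "series" is a list of rows, each a list of 6 numbers: the shift along the world's x, y, z scaled (see below), then the turn, a rotation vector about the world's x, y, z scaled (see below). A call has 1 to 20 rows; each row is the pose to reach, as a shift and turn from the pose commanded when the call began; what a row does not reach only later rows make up. The controller multiplies each number of a shift by 0.8 m and each number of a turn by 45 degrees. A row lasts 1/8 s, in which the tool goes at most 62.5 mm and 10.7 degrees, less where a joint would pass 70% of its speed; a pose out of reach is approached as far as the arm can. A call with a number of a shift or a turn outside -1 to 1 is refused whole. A call with a gripper value outside its range is refused whole. "jaw" is the opening, from 0 (shut) to 1 (fully open), set as the call begins (left out, the last holds). The fingers move at their own pace and stop on an object; "squeeze" is the grip in N (left out, the last holds). Time passes only in rows, so rows that repeat a pose let the fingers close. It gives the time, the measured TCP pose, the force, the opening and the grip force at its end, in the units of the state.
- ctrl.get_state(): the state, without advancing time (a new reading comes with each control period).
- ctrl.read_camera(name): name is "side" or "top"; returns the picture (400x640x3 uint8, red, green, blue); there is no depth.
- ctrl.get_calibration(name): a dict with "fx", "fy", "cx", "cy" (pixels), "dist_coeffs" ([k1, k2, p1, p2, k3] as OpenCV has them; the pictures are not rectified), "xyz" and "orientation" of the camera in the world. Camera axes: x right, y up, looking along -z (the intrinsics and any distortion apply to the point x, -y, -z); pixel columns grow to the right and rows downward; lengths in m; the calibration is good to about 2 mm. A picture is of the moment at which its call begins. get_calibration takes no time and is no camera call.
- ctrl.sign_off(): hands the job in; it is judged then, once.
Trained networks look in the newest picture that a camera, given by its name, has taken for a name from the list of things; names that differ only in an ending like _2 or _b are one class to them, and where a whole thing is asked for, a point or a joint stands for the part that bears it (a point fixed in the world has none). Each returns a list of dicts, best first, with "p" (0 to 1); they miss things now and then, are a little off and sometimes report something else, mostly with a low value. They report only what shows in the picture. A call takes as long as a camera call. They do not tell look-alikes from the thing itself.
- ctrl.boxes_of(thing, camera): "xy" ([column, row] as shares, 0 to 1, of the picture: columns of its width, rows of its height, amid what is visible of it).
- ctrl.silhouettes(thing, camera): "pixels" (400x640 bool, what is visible of it) and "xy" ([column, row] as shares, 0 to 1, of the picture: columns of its width, rows of its height, amid what is visible of it).
The state is a dict: "time": time; "qpos": joint angles; "dq": joint speeds; "joint_efforts": joint torques, N m; "eef_pos": TCP position; "tcp_rot": TCP orientation; "contact_force": force on the tool from outside, world axes, zero at the start; "wrist_torque": the same for the moment, N m; "opening": opening from 0.0 (shut) to 1.0 (fully open); "finger_force": force on a finger pad.
Only numpy, scipy, OpenCV 4.12 (cv2) and the standard library are available. Lean on these libraries where they do the work, as an engineer would, in place of code of your own. Each camera call takes 0.05 s, during which the arm holds its last target. There are 200 camera calls.

## Working session

There is one attempt and no reset: what is moved stays moved. The work goes in short steps, Python scripts to look and compute and a tool call to move; the robot and the scene stay as the last step left them, time stands still between calls to the robot, and variables do not carry over. Pictures are saved under pics/ and viewed, at most 10 in all, crops included, and the job is handed in when it is done.

Besides the shell and the picture viewer there is one more tool, called after "Emit:" by a JSON object that holds its "method" and its "body", one argument or row to a line. apply_moves: Moves the arm, as the interface text tells. Shifts and turns lie within -1 to 1; 1 stands for 0.8 m of shift or 45 degrees of turn. Its arguments: {"type":"object","properties":{"series":{"type":"array"},"jaw":{"type":"number"},"squeeze":{"type":"number"}},"required":["series"]}

```bash
mkdir -p pics; ls; cat > h.py <<'E'
import numpy as np, cv2
from scipy.spatial.transform import Rotation as R
from plant import ctrl
def cal(n):
    c=ctrl.get_calibration(n)
    K=np.array([[c['fx'],0,c['cx']],[0,c['fy'],c['cy']],[0,0,1.]])
    return K,np.array(c['dist_coeffs'],float),np.array(c['xyz']),R.from_quat(c['orientation']).as_matrix()
F=np.diag([1,-1,-1.])
def ray(n,uv):
    K,d,t,Rm=cal(n)
    p=cv2.undistortPoints(np.array(uv,float).reshape(-1,1,2),K,d).reshape(-1,2)
    v=np.c_[p,np.ones(len(p))]@F@Rm.T
    return t,v/np.linalg.norm(v,axis=1)[:,None]
def onz(n,uv,z):
    t,v=ray(n,uv); return t+v*((z-t[2])/v[:,2])[:,None]
def proj(n,P):
    K,d,t,Rm=cal(n)
    q=(np.array(P,float).reshape(-1,3)-t)@Rm@F
    return cv2.projectPoints(q,np.zeros(3),np.zeros(3),K,d)[0].reshape(-1,2)
def save(n,f,img=None,s=1):
    img=ctrl.read_camera(n) if img is None else img
    cv2.imwrite('pics/'+f,cv2.resize(img[...,::-1],None,fx=s,fy=s,interpolation=cv2.INTER_CUBIC)); return img
E
python3 - <<'E'
from h import *
for n in('top','side'):
    im=save(n,n+'0.png'); np.save(n+'0.npy',im)
    c=ctrl.get_calibration(n); print(n,c)
    for t in('cone','hub','axle','spindle_tip','hub_stud','cap','nut','grease','wrench'):
        print(t,[(np.round(np.array(b['xy'])*[640,400],1).tolist(),round(b['p'],2)) for b in ctrl.boxes_of(t,n)])
print(ctrl.get_state())
E
```

```text
pics
top {'fx': 511.9209294642072, 'fy': 511.9209294642072, 'cx': 314.0406392460419, 'cy': 198.97752549367559, 'dist_coeffs': array([-0.11634405,  0.        ,  0.        ,  0.        ,  0.        ]), 'xyz': array([ 0.37147536, -0.00590213,  1.28189813]), 'orientation': array([-0.06111585,  0.05948259,  0.71065675, -0.69835067])}
cone [([346.4, 251.2], 0.96), ([385.8, 297.7], 0.94), ([406.7, 254.1], 0.88)]
hub [([255.5, 220.9], 0.84)]
axle [([254.9, 223.7], 0.85)]
spindle_tip [([252.8, 226.9], 0.91)]
hub_stud [([256.5, 224.8], 0.78), ([253.2, 231.1], 0.32)]
cap [([435.4, 211.2], 0.94), ([252.7, 226.5], 0.25)]
nut []
grease [([296.4, 123.2], 0.66), ([260.6, 225.0], 0.15)]
wrench [([362.2, 124.8], 0.74)]
side {'fx': 495.00859004118337, 'fy': 495.00859004118337, 'cx': 322.0152103554137, 'cy': 203.19298697696956, 'dist_coeffs': array([0.01182393, 0.        , 0.        , 0.        , 0.        ]), 'xyz': array([0.16662078, 0.64273757, 0.68413379]), 'orientation': array([-0.1181592 ,  0.44114746,  0.85339599, -0.25128191])}
cone [([384.5, 254.9], 0.87), ([418.2, 218.3], 0.7)]
hub [([289.6, 2
[... 349 characters left out ...]
': array([-1.46001562e+00,  2.86288211e-01,  1.57665577e+00, -1.63660683e-05,
        1.27862230e+00, -1.49987844e-01]), 'dq': array([5.10064860e-04, 1.10399515e-03, 4.97583766e-04, 8.62450399e-04,
       1.39647871e-03, 3.23915571e-05]), 'joint_efforts': array([ 7.87148991e-06, -4.05971360e+01, -2.92952228e+01, -1.64041116e-04,
        4.28410231e-04,  2.34288162e-07]), 'eef_pos': array([ 0.17406349, -0.65216943,  0.25035672]), 'tcp_rot': array([ 9.91511699e-01,  1.30017503e-01, -8.09326068e-06,  1.30310054e-05]), 'contact_force': array([ 0.17940369,  0.47377321, -0.09195547]), 'wrist_torque': array([-0.00131706, -0.03328305, -0.0072936 ]), 'finger_force': 0.0, 'opening': 1.001702989988497}
```

View pictures.

```bash
python3 - <<'E'
import numpy as np,cv2
a=np.load('top0.npy')[80:330,200:470];b=np.load('side0.npy')[150:360,190:470]
a=cv2.resize(a,(560,518),interpolation=2)
cv2.imwrite('pics/a.png',a[...,::-1]);cv2.imwrite('pics/b.png',cv2.resize(b,(784,588),interpolation=2)[...,::-1])
E
```

```text
(no output)
```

View pics/a.png

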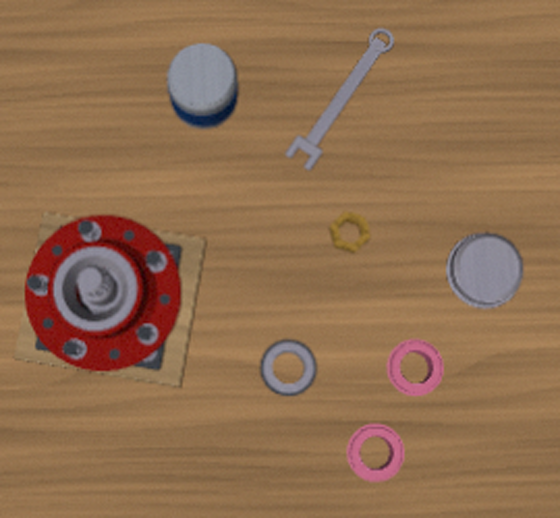

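View pics/b.png

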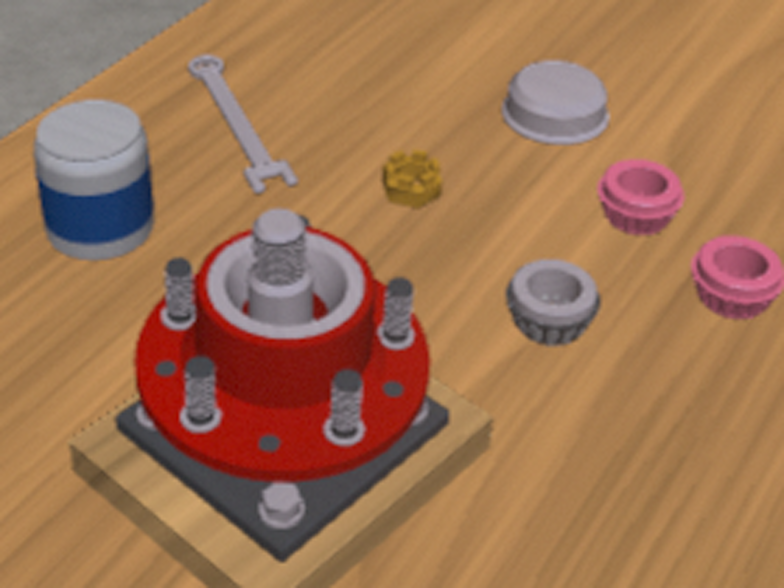

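```bash
cat >> h.py <<'E'
from scipy.optimize import least_squares
def tri(uvt,uvs):
    (a,u),(b,v)=ray('top',[uvt]),ray('side',[uvs]); u=u[0];v=v[0]
    s=np.linalg.lstsq(np.c_[u,-v],b-a,rcond=None)[0]
    p,q=a+u*s[0],b+v*s[1]; return (p+q)/2,np.linalg.norm(p-q)
def circ(c,r,n=40):
    a=np.linspace(0,2*np.pi,n); return np.c_[c[0]+r*np.cos(a),c[1]+r*np.sin(a),np.full(n,c[2])]
def conemask(n,c):
    P=np.r_[circ(c,.025),circ([c[0],c[1],c[2]+.025],.035),circ([c[0],c[1],c[2]+.035],.03)]
    m=np.zeros((400,640),np.uint8); cv2.fillConvexPoly(m,cv2.convexHull(proj(n,P).astype(np.float32)).round().astype(np.int32),1); return m
E
python3 - <<'E'
from h import *
M={}
for n,g in(('top',(339,257)),('side',(387,257))):
    save(n,n+'1.png')
    L=ctrl.silhouettes('cone',n)
    for d in L:
        m=d['pixels']; 
        if m.any():
            c=np.argwhere(m).mean(0)[::-1]
            print(n,d['p'],m.sum(),c)
            if np.hypot(*(c-g))<10 and n not in M: M[n]=c
# fit centroid of model hull to the mask centroid
def cen(n,c):
    P=np.r_[circ(c,.025),circ([c[0],c[1],.025],.035),circ([c[0],c[1],.035],.03)]
    h=cv2.convexHull(proj(n,P).astype(np.float32)); m=cv2.moments(h); return np.array([m['m10'],m['m01']])/m['m00']
x0=onz('top',[(339,257)],.03)[0,:2]
for ns in(['top'],['side'],['top','side']):
    r=least_squares(lambda x:np.concatenate([cen(n,[x[0],x[1],0])-M[n] for n in ns if n in M]),x0,diff_step=1e-4) 
    print(ns,r.x,r.fun)
print('tip',tri((245.8,214.2),(289.6,230.4)))
ims={n:cv2.imread(f'pics/{n}1.png') for n in('top','side')}
def crop(n,c,s=10,w=40,h=30): 
    x,y=c[0]-w//2,c[1]-h//2; return cv2.resize(ims[n][y:y+h,x:x+w],(w*s,h*s),interpolation=2)
g=np.vstack([np.hstack([crop('top',(339,257),5,80,60),crop('side',(387,257),5,80,60)]),np.hstack([crop('top',(248,217)),crop('side',(290,236))])])
cv2.imwrite('pics/g.png',g)
E
```

```text
top 0.91 438 [399.35616438 256.6803653 ]
top 0.84 440 [380.67954545 297.98863636]
top 0.75 426 [338.5        256.59389671]
side 0.85 774 [452.90439276 248.9379845 ]
side 0.73 827 [387.26723096 257.52478839]
side 0.59 616 [418.10551948 219.74025974]
side 0.39 13238 [289.34529385 299.51027346]
['top'] [ 0.44419748 -0.06228457] [ 3.04798670e-06 -3.46522882e-07]
['side'] [ 0.44077059 -0.06191842] [-6.66299002e-07 -8.07401875e-07]
['top', 'side'] [ 0.44224036 -0.06236368] [ 0.05147179  0.80004437 -0.56466314 -0.39634376]
tip (array([0.52994871, 0.14351413, 0.18761291]), np.float64(0.0012308704444998282))
```

View pics/g.png

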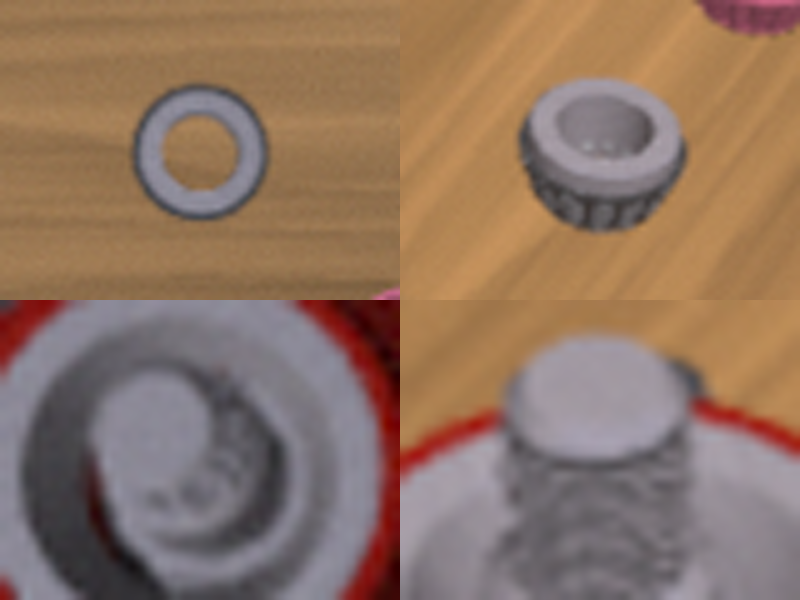

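Candidates for the cone: grey one at top (339,257)/side (387,257), pink ones at top (400,257) and (381,298). The crop confirms the grey steel one, standing small end down; the pink ones are look-alikes. The spindle tip disc is centred at top ≈(242.8,214.8) and side ≈(289.3,230.2).

```bash
python3 - <<'E'
from h import *
t,e=tri((242.8,214.8),(289.3,230.2)); print(t,e, 'board',t[2]-.167)
# hub studs in pictures (crop coords)
st=np.array([(88,231),(156,261),(147,334),(74,349),(37,286)])/2.073+[200,80]
S=onz('top',st,t[2]-.057); print(S, S.mean(0))
ss=np.array([(179,266),(399,286),(348,380),(200,367)])/2.8+[190,150]
print(onz('side',ss,t[2]-.057))
bc=np.array([(42,212),(205,236),(183,387),(14,358)])/2.073+[200,80]
B=onz('top',bc,t[2]-.167); print(B,B.mean(0))
mouth=np.array([(95,290)])/2.073+[200,80]; print('mouth',onz('top',mouth,t[2]-.042))
# predicted discs
for z in(.017,.02,.024): print(z)
E
```

```text
[0.52737128 0.14894528 0.19298929] 0.00011386111933038116 board 0.025989293083306775
[[0.58948253 0.15822113 0.13598929]
 [0.5547135  0.08329444 0.13598929]
 [0.47486574 0.09345991 0.13598929]
 [0.45979265 0.17276004 0.13598929]
 [0.52927506 0.21396545 0.13598929]] [0.5216259  0.14434019 0.13598929]
[[0.5958462  0.15730537 0.13598929]
 [0.47542395 0.09938862 0.13598929]
 [0.45839732 0.18159098 0.13598929]
 [0.5323852  0.2182777  0.13598929]]
[[0.6349104  0.23029382 0.02598929]
 [0.60172334 0.03270171 0.02598929]
 [0.42155201 0.06086707 0.02598929]
 [0.45852501 0.26163956 0.02598929]] [0.52917769 0.14637554 0.02598929]
mouth [[0.52184113 0.14809362 0.15098929]]
0.017
0.02
0.024
```

Emit:
{"method": "apply_moves", "body": {
  "series": [
    [0.22,0.36,-0.06,0,0,0],
    [0.22,0.36,-0.06,0,0,0],
    [0.22,0.36,-0.06,0,0,0],
    [0.22,0.36,-0.06,0,0,0],
    [0.22,0.36,-0.06,0,0,0],
    [0.3355,0.737,-0.15,0,0,0],
    [0.3355,0.737,-0.15,0,0,0],
    [0.3355,0.737,-0.15,0,0,0],
    [0.3355,0.737,-0.15,0,0,0],
    [0.3355,0.737,-0.15,0,0,0],
    [0.3355,0.737,-0.15,0,0,0],
    [0.3355,0.737,-0.15,0,0,0],
    [0.3355,0.737,-0.15,0,0,0]
  ],
  "jaw": 1,
  "squeeze": 50
}}

```text
time: 2.82
eef_pos: [0.4427, -0.0629, 0.1307]
tcp_rot: [0.991, 0.13, 0.0, 0.0]
contact_force: [0.5, 0.2, -0.3]
opening: 1.004
finger_force: 0.0
```

Emit:
{"method": "apply_moves", "body": {
  "series": [
    [0,0,-0.105,0,0,0],
    [0,0,-0.105,0,0,0],
    [0,0,-0.105,0,0,0]
  ]
}}

```text
time: 3.2
eef_pos: [0.4411, -0.0634, 0.045]
tcp_rot: [0.992, 0.129, -0.002, -0.001]
contact_force: [1.0, 0.2, -0.3]
opening: 1.003
finger_force: 0.0
```

```bash
python3 - <<'E'
from h import *
im=ctrl.read_camera('side'); s=ctrl.get_state(); print(s['eef_pos'],s['contact_force'],ctrl.nose_length)
save('side','c1.png',im[190:290,330:450],6)
E
```

```text
[ 0.44243247 -0.06368226  0.04647387] [ 0.72902872 -0.16964224  0.55162588] 0.019
```

View pics/c1.png

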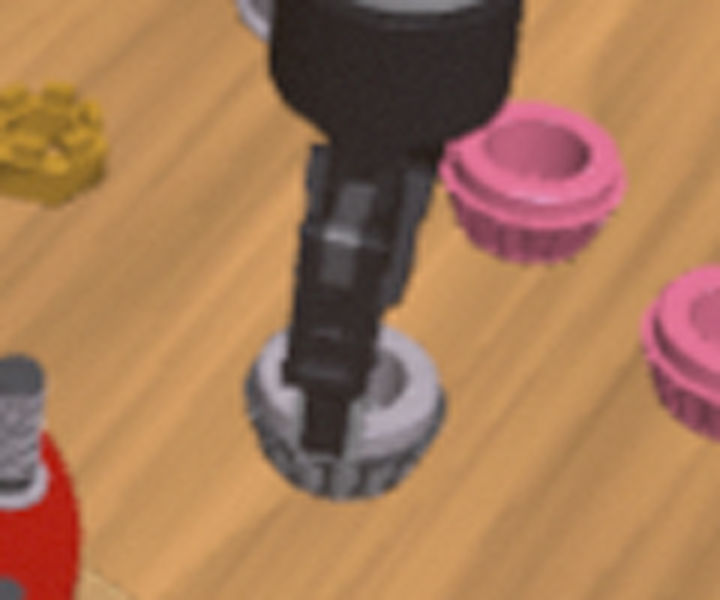

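```bash
python3 - <<'E'
from h import *
t,v=ray('side',[(384.0,265.5)]); v=v[0]
n=np.array([-.258,.966,0]); c=np.array([.4424,-.0636,0])
for d in(.0425,.050,.057):
    s=(d-n@(t-c))/(n@v); print(d,t+s*v)
E
```

```text
0.0425 [ 0.42996013 -0.02292659  0.03444223]
0.05 [ 0.42718218 -0.01590455  0.04129578]
0.057 [ 0.42458943 -0.00935065  0.04769242]
```

Emit:
{"method": "apply_moves", "body": {
  "series": [
    [0,0,-0.007,0,0,0],
    [0,0,-0.007,0,0,0],
    [0,0,-0.007,0,0,0]
  ]
}}

```text
time: 3.62
eef_pos: [0.443, -0.0628, 0.0414]
tcp_rot: [0.992, 0.13, 0.001, 0.0]
contact_force: [0.6, 0.9, -0.3]
opening: 0.996
finger_force: 0.0
```

Emit:
{"method": "apply_moves", "body": {
  "series": [
    [0,0,0,0,0,0],
    [0,0,0,0,0,0],
    [0,0,0,0,0,0],
    [0,0,0,0,0,0],
    [0,0,0,0,0,0],
    [0,0,0,0,0,0]
  ],
  "jaw": 0,
  "squeeze": 50
}}

```text
time: 4.38
eef_pos: [0.4429, -0.0627, 0.0413]
tcp_rot: [0.991, 0.13, 0.0, 0.0]
contact_force: [-1.2, 0.0, 5.1]
opening: 0.676
finger_force: 53.4
```

Emit:
{"method": "apply_moves", "body": {
  "series": [
    [0,0,0.02,0,0,0],
    [0,0,0.06,0,0,0],
    [0,0,0.12,0,0,0],
    [0,0,0.18,0,0,0],
    [0,0.02,0.24,0,0,0],
    [0.02,0.06,0.28,0,0,0],
    [0.04,0.1,0.3,0,0,0],
    [0.06,0.15,0.3,0,0,0],
    [0.08,0.2,0.3,0,0,0],
    [0.1,0.24,0.3,0,0,0],
    [0.1064,0.2634,0.3,0,0,0],
    [0.1064,0.2634,0.3,0,0,0],
    [0.1064,0.2634,0.3,0,0,0]
  ]
}}

```text
time: 6.0
eef_pos: [0.5269, 0.1474, 0.2801]
tcp_rot: [0.992, 0.13, -0.001, 0.0]
contact_force: [-0.1, -0.4, -6.1]
opening: 0.674
finger_force: 56.4
```

```bash
python3 - <<'E'
from h import *
im=ctrl.read_camera('side'); s=ctrl.get_state(); print(s['eef_pos'],s['tcp_rot'],s['contact_force'],s['opening'])
save('side','d1.png',im[110:290,220:360],5 and 3.3)
b=ctrl.silhouettes('cone','side')
for d in b:
    m=np.argwhere(d['pixels'])[:,::-1]
    if len(m): print(d['p'],m.mean(0),m.min(0),m.max(0))
# expected
c=[.528,.148,.241]
P=np.r_[circ(c,.025),circ([c[0],c[1],c[2]+.025],.035),circ([c[0],c[1],c[2]+.035],.03)]
h=proj('side',P); print('exp',h.min(0),h.max(0))
E
```

```text
[0.52705008 0.14725541 0.28034618] [ 9.91568220e-01  1.29584137e-01 -5.84200690e-04  2.72676184e-04] [ 0.26031054 -1.34997981 -7.28958517] 0.6743790085725737
0.72 [418.57213115 219.88196721] [404 207] [434 233]
0.64 [453.11794228 248.35257215] [437 234] [470 263]
exp [264.82973397 175.14335996] [311.80360877 214.99753815]
```

View pics/d1.png

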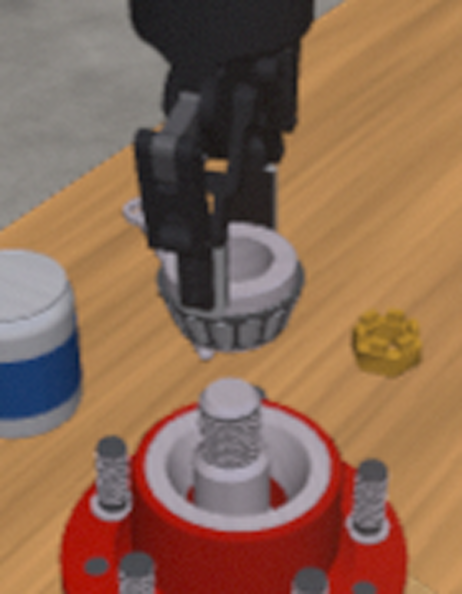

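Emit:
{"method": "apply_moves", "body": {
  "series": [
    [0,0,-0.02,0,0,0],
    [0,0,-0.04,0,0,0],
    [0,0,-0.05,0,0,0],
    [0,0,-0.06,0,0,0],
    [0,0,-0.07,0,0,0],
    [0,0,-0.07,0,0,0]
  ]
}}

```text
time: 6.85
eef_pos: [0.5272, 0.1482, 0.2238]
tcp_rot: [0.992, 0.13, -0.001, -0.0]
contact_force: [-0.0, 0.3, -6.0]
opening: 0.673
finger_force: 56.4
```

Emit:
{"method": "apply_moves", "body": {
  "series": [
    [0,0,-0.008,0,0,0],
    [0,0,-0.016,0,0,0],
    [0,0,-0.023,0,0,0],
    [0,0,-0.023,0,0,0]
  ]
}}

```text
time: 7.35
eef_pos: [0.5271, 0.1481, 0.2054]
tcp_rot: [0.992, 0.13, -0.001, -0.0]
contact_force: [-0.4, 0.1, -6.1]
opening: 0.675
finger_force: 56.4
```

Emit:
{"method": "apply_moves", "body": {
  "series": [
    [0,0,-0.003,0,0,0],
    [0,0,-0.006,0,0,0],
    [0,0,-0.009,0,0,0],
    [0,0,-0.009,0,0,0]
  ]
}}

```text
time: 7.85
eef_pos: [0.5274, 0.1482, 0.1988]
tcp_rot: [0.992, 0.13, -0.0, -0.0]
contact_force: [-0.2, 0.3, -5.5]
opening: 0.677
finger_force: 56.4
```

Emit:
{"method": "apply_moves", "body": {
  "series": [
    [0,0,-0.003,0,0,0],
    [0,0,-0.006,0,0,0],
    [0,0,-0.006,0,0,0]
  ]
}}

```text
time: 8.22
eef_pos: [0.528, 0.148, 0.1943]
tcp_rot: [0.992, 0.13, 0.001, 0.0]
contact_force: [1.4, 0.1, -6.0]
opening: 0.674
finger_force: 56.4
```

Emit:
{"method": "apply_moves", "body": {
  "series": [
    [0,0,-0.003,0,0,0],
    [0,0,-0.006,0,0,0],
    [0,0,-0.006,0,0,0]
  ]
}}

```text
time: 8.6
eef_pos: [0.5279, 0.148, 0.1894]
tcp_rot: [0.992, 0.13, 0.0, 0.0]
contact_force: [2.2, -0.9, -6.5]
opening: 0.673
finger_force: 56.4
```

Emit:
{"method": "apply_moves", "body": {
  "series": [
    [0.0006,0,-0.004,0,0,0],
    [0.001,0,-0.008,0,0,0],
    [0.001,0,-0.008,0,0,0]
  ]
}}

```text
time: 8.98
eef_pos: [0.5282, 0.1481, 0.1826]
tcp_rot: [0.992, 0.13, -0.0, 0.0]
contact_force: [1.0, -0.8, -5.6]
opening: 0.674
finger_force: 56.5
```

Emit:
{"method": "apply_moves", "body": {
  "series": [
    [0,0,-0.003,0,0,0],
    [0,0,-0.006,0,0,0],
    [0,0,-0.006,0,0,0]
  ]
}}

```text
time: 9.35
eef_pos: [0.5278, 0.1481, 0.1787]
tcp_rot: [0.991, 0.13, -0.001, 0.0]
contact_force: [-4.9, -2.0, 0.7]
opening: 0.674
finger_force: 57.1
```

Emit:
{"method": "apply_moves", "body": {
  "series": [
    [0,0,-0.0015,0,0,0],
    [0,0,-0.003,0,0,0],
    [0,0,-0.003,0,0,0]
  ]
}}

```text
time: 9.72
eef_pos: [0.5278, 0.1481, 0.1771]
tcp_rot: [0.991, 0.13, -0.001, 0.0]
contact_force: [-7.7, -2.1, 4.5]
opening: 0.672
finger_force: 57.6
```

Emit:
{"method": "apply_moves", "body": {
  "series": [
    [0,0,-0.0015,0,0,0],
    [0,0,-0.003,0,0,0],
    [0,0,-0.003,0,0,0]
  ]
}}

```text
time: 10.1
eef_pos: [0.5278, 0.1481, 0.1749]
tcp_rot: [0.991, 0.13, -0.001, 0.0]
contact_force: [-6.7, -1.0, 5.6]
opening: 0.674
finger_force: 57.7
```

Emit:
{"method": "apply_moves", "body": {
  "series": [
    [0,0,-0.0015,0,0,0],
    [0,0,-0.003,0,0,0],
    [0,0,-0.0045,0,0,0],
    [0,0,-0.0045,0,0,0]
  ]
}}

```text
time: 10.6
eef_pos: [0.528, 0.1482, 0.1716]
tcp_rot: [0.991, 0.13, -0.001, 0.0]
contact_force: [-7.4, -2.7, 6.1]
opening: 0.674
finger_force: 57.8
```

Emit:
{"method": "apply_moves", "body": {
  "series": [
    [0,0,-0.0015,0,0,0],
    [0,0,-0.003,0,0,0],
    [0,0,-0.003,0,0,0]
  ]
}}

```text
time: 10.98
eef_pos: [0.5282, 0.1482, 0.1697]
tcp_rot: [0.991, 0.13, -0.001, 0.0]
contact_force: [-6.6, -2.8, 7.2]
opening: 0.672
finger_force: 57.9
```

Emit:
{"method": "apply_moves", "body": {
  "series": [
    [0,0,-0.0012,0,0,0],
    [0,0,-0.0024,0,0,0],
    [0,0,-0.0024,0,0,0]
  ]
}}

```text
time: 11.35
eef_pos: [0.5283, 0.1482, 0.1694]
tcp_rot: [0.991, 0.13, -0.001, 0.0]
contact_force: [-11.4, -3.4, 14.1]
opening: 0.671
finger_force: 58.6
```

Emit:
{"method": "apply_moves", "body": {
  "series": [
    [0,0,-0.0012,0,0,0],
    [0,0,-0.0012,0,0,0]
  ]
}}

```text
time: 11.6
eef_pos: [0.5283, 0.1482, 0.1693]
tcp_rot: [0.991, 0.13, -0.001, 0.0]
contact_force: [-12.0, -3.0, 17.6]
opening: 0.671
finger_force: 59.0
```

Emit:
{"method": "apply_moves", "body": {
  "series": [
    [0,0,0.001,0,0,0],
    [0,0,0.001,0,0,0],
    [0,0,0.001,0,0,0],
    [0,0,0.001,0,0,0],
    [0,0,0.04,0,0,0],
    [0,0,0.08,0,0,0],
    [0,0,0.12,0,0,0],
    [0,0,0.12,0,0,0]
  ],
  "jaw": 1
}}

```text
time: 12.6
eef_pos: [0.5301, 0.1484, 0.2639]
tcp_rot: [0.992, 0.13, 0.003, 0.0]
contact_force: [-0.6, 0.6, -0.9]
opening: 1.003
finger_force: 0.0
```

```bash
python3 - <<'E'
from h import *
im=ctrl.read_camera('side'); s=ctrl.get_state(); print(s['eef_pos'],s['contact_force'],s['time'])
save('side','e1.png',im[200:350,220:380],5 and 4)
E
```

```text
[0.52898682 0.14822751 0.26155516] [-0.48465203  0.09721116 -0.86878667] 12.65
```

View pics/e1.png

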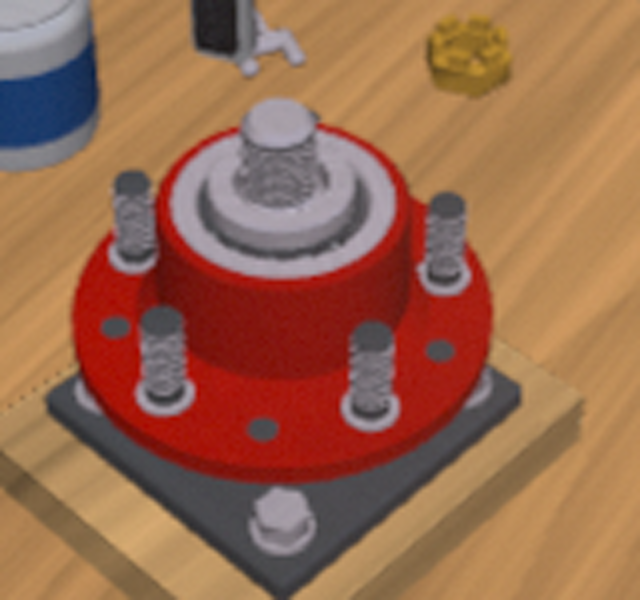

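Emit:
{"method": "apply_moves", "body": {
  "series": [
    [0,0,0,0,0,0],
    [0,0,0,0,0,0],
    [0,0,0,0,0,0],
    [0,0,0,0,0,0],
    [0,0,-0.03,0,0,0],
    [0,0,-0.06,0,0,0],
    [0,0,-0.09,0,0,0],
    [0,0,-0.09,0,0,0]
  ],
  "jaw": 0.47
}}

```text
time: 13.65
eef_pos: [0.5269, 0.148, 0.1863]
tcp_rot: [0.992, 0.13, -0.003, -0.0]
contact_force: [0.5, 0.5, 0.8]
opening: 0.474
finger_force: 0.0
```

Emit:
{"method": "apply_moves", "body": {
  "series": [
    [0,0,-0.0025,0,0,0],
    [0,0,-0.005,0,0,0],
    [0,0,-0.005,0,0,0]
  ]
}}

```text
time: 14.02
eef_pos: [0.5288, 0.1482, 0.1854]
tcp_rot: [0.992, 0.13, 0.001, 0.0]
contact_force: [0.1, 0.0, 0.0]
opening: 0.476
finger_force: 0.0
```

Emit:
{"method": "apply_moves", "body": {
  "series": [
    [0,0,-0.0025,0,0,0],
    [0,0,-0.005,0,0,0],
    [0,0,-0.005,0,0,0]
  ]
}}

```text
time: 14.4
eef_pos: [0.5285, 0.1481, 0.1809]
tcp_rot: [0.992, 0.13, 0.0, 0.0]
contact_force: [-0.4, 0.3, 1.6]
opening: 0.47
finger_force: 0.8
```

Emit:
{"method": "apply_moves", "body": {
  "series": [
    [0,0,-0.0015,0,0,0],
    [0,0,-0.003,0,0,0],
    [0,0,-0.003,0,0,0]
  ]
}}

```text
time: 14.78
eef_pos: [0.5292, 0.1483, 0.1806]
tcp_rot: [0.992, 0.13, 0.001, 0.0]
contact_force: [-2.6, 1.0, 8.2]
opening: 0.473
finger_force: 4.5
```

Emit:
{"method": "apply_moves", "body": {
  "series": [
    [0,0,-0.0015,0,0,0],
    [0,0,-0.003,0,0,0],
    [0,0,-0.003,0,0,0]
  ]
}}

```text
time: 15.15
eef_pos: [0.53, 0.1484, 0.1805]
tcp_rot: [0.991, 0.13, 0.002, 0.0]
contact_force: [-6.0, 0.0, 15.6]
opening: 0.466
finger_force: 8.0
```

Emit:
{"method": "apply_moves", "body": {
  "series": [
    [0,0,-0.0012,0,0,0],
    [0,0,-0.0024,0,0,0],
    [0,0,-0.0024,0,0,0]
  ]
}}

```text
time: 15.52
eef_pos: [0.5304, 0.1484, 0.1804]
tcp_rot: [0.991, 0.13, 0.002, 0.0]
contact_force: [-8.0, -1.0, 21.4]
opening: 0.471
finger_force: 11.1
```

Emit:
{"method": "apply_moves", "body": {
  "series": [
    [-0.001,0,-0.0012,0,0,0],
    [-0.002,0,-0.0024,0,0,0],
    [-0.002,0,-0.0024,0,0,0],
    [-0.002,0,-0.0024,0,0,0]
  ]
}}

```text
time: 16.02
eef_pos: [0.5303, 0.1485, 0.1803]
tcp_rot: [0.991, 0.13, 0.005, 0.0]
contact_force: [-7.8, 0.1, 25.8]
opening: 0.473
finger_force: 13.1
```

Emit:
{"method": "apply_moves", "body": {
  "series": [
    [0,0,0.005,0,0,0],
    [0,0,0.015,0,0,0],
    [0,0,0.06,0,0,0],
    [0,0,0.12,0,0,0],
    [-0.03,-0.08,0.13,0,0,0],
    [-0.06,-0.16,0.13,0,0,0],
    [-0.09,-0.24,0.13,0,0,0],
    [-0.09,-0.3,0.13,0,0,0],
    [-0.09,-0.3,0.13,0,0,0]
  ]
}}

```text
time: 17.15
eef_pos: [0.4538, -0.0951, 0.2753]
tcp_rot: [0.992, 0.127, -0.001, -0.0]
contact_force: [-0.8, 0.6, -0.6]
opening: 0.473
finger_force: 0.0
```

```bash
python3 - <<'E'
from h import *
out=[]
for n,(x,y,w,h),s in(('side',(250,210,80,90),6.5),('top',(200,170,100,100),2.8)):
    im=ctrl.read_camera(n); np.save(n+'2.npy',im)
    im=im[y:y+h,x:x+w]; big=cv2.resize(im,None,fx=s,fy=s,interpolation=2)[...,::-1].copy()
    if n=='side':
      o=big.copy(); ax=np.array([.5283,.1482]); zb=.026
      for z,r,c in((.167,.015,(0,255,0)),(.125,.052,(255,0,0)),(.125,.035,(255,255,0)),(.135,.03,(0,255,0)),(.135,.0195,(0,255,255))):
        p=(proj(n,circ([*ax,zb+z],r))-[x,y]+.5)*s
        cv2.polylines(o,[p.round().astype(np.int32)],True,c,1)
      big=np.hstack([big[:,:395],o[:,:395]]) if False else np.hstack([cv2.resize(big,None,fx=.76,fy=1),cv2.resize(o,None,fx=.76,fy=1)])
      cv2.imwrite('pics/f1.png',big); print(big.shape)
print(ctrl.get_state()['time'],ctrl.get_state()['eef_pos'])
E
```

```text
(585, 790, 3)
17.25 [ 0.4543584  -0.09220028  0.27530011]
```

View pics/f1.png

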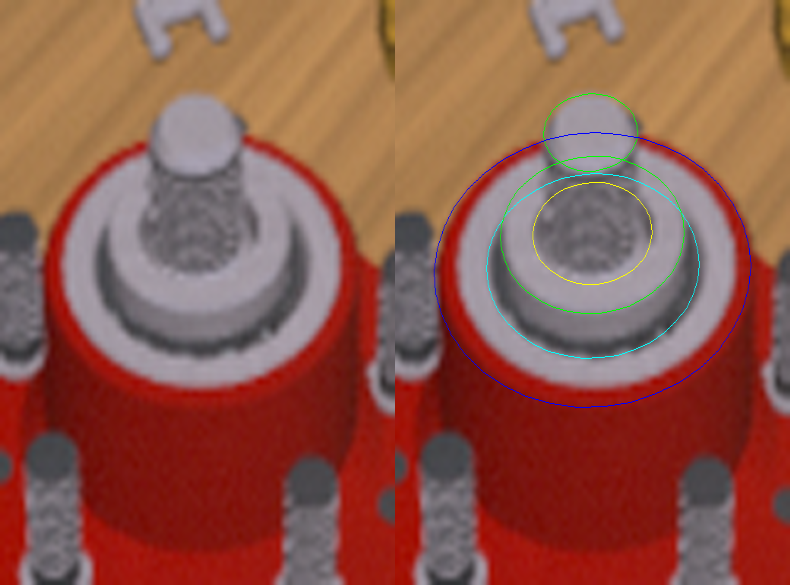

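```bash
python3 - <<'E'
from h import *
ax=np.array([.5283,.1482])
uv=np.array([(52,450),(310,476),(14,228)])/[4.94,6.5]+[249.5,209.5]
P=onz('side',uv,.136)[:,:2]-ax
print(np.hypot(*P.T)*1e3,np.degrees(np.arctan2(P[:,1],P[:,0])), np.degrees(np.arctan2(P[:,1],P[:,0]))%72)
s=ctrl.get_state(); print(s['qpos'],s['eef_pos'])
E
```

```text
[67.82944395 70.36490707 71.13770206] [ 82.31977907 155.0040199    7.86841559] [10.31977907 11.0040199   7.86841559]
[-4.19880285e-01 -2.16103811e-01  2.04746587e+00  5.75670833e-04
  1.31196686e+00  8.92177087e-01] [ 0.4543584  -0.09220028  0.27530011]
```

Emit:
{"method": "apply_moves", "body": {
  "series": [
    [0.04,0.07,0,0,0,-0.06],
    [0.09,0.14,0,0,0,-0.12],
    [0.14,0.21,0,0,0,-0.12],
    [0.182,0.28,0,0,0,-0.12],
    [0.182,0.315,0,0,0,-0.12],
    [0.182,0.315,0,0,0,-0.12],
    [0.182,0.315,-0.04,0,0,-0.12],
    [0.182,0.315,-0.08,0,0,-0.12],
    [0.182,0.315,-0.12,0,0,-0.12],
    [0.182,0.315,-0.13,0,0,-0.12],
    [0.182,0.315,-0.13,0,0,-0.12]
  ],
  "jaw": 0.4
}}

```text
time: 18.62
eef_pos: [0.6, 0.1603, 0.1719]
tcp_rot: [0.997, 0.083, -0.0, 0.0]
contact_force: [-0.5, 0.7, 0.8]
opening: 0.397
finger_force: 0.0
```

Emit:
{"method": "apply_moves", "body": {
  "series": [
    [0,0,-0.015,0,0,0],
    [0,0,-0.025,0,0,0],
    [0,0,-0.025,0,0,0]
  ]
}}

```text
time: 19.0
eef_pos: [0.5999, 0.1601, 0.1512]
tcp_rot: [0.997, 0.083, -0.001, 0.0]
contact_force: [0.6, 0.3, 0.1]
opening: 0.399
finger_force: 0.0
```

Emit:
{"method": "apply_moves", "body": {
  "series": [
    [0,0,-0.01,0,0,0],
    [0,0,-0.02,0,0,0],
    [0,0,-0.025,0,0,0],
    [0,0,-0.025,0,0,0]
  ]
}}

```text
time: 19.5
eef_pos: [0.6001, 0.1601, 0.1313]
tcp_rot: [0.997, 0.083, -0.001, 0.0]
contact_force: [0.9, 0.3, -0.6]
opening: 0.401
finger_force: 0.0
```

```bash
python3 - <<'E'
from h import *
s=ctrl.get_state(); p=s['eef_pos']; print(p,s['contact_force'],s['qpos'])
ax=np.array([.5283,.1482])
for a in(5,10,15,20,25,30,35,40,44):
    r=R.from_euler('z',a,degrees=True).as_matrix()[:2,:2]
    d=ax+r@(p[:2]-ax)-p[:2]; print(a,np.round(d/.8,4),round(a/45,3))
E
```

```text
[0.60006826 0.16012976 0.13131684] [ 0.87251853  0.31704051 -0.60528979] [9.75842101e-02 2.90670308e-01 1.80168740e+00 1.82089837e-05
 1.05038428e+00 1.50185068e+00]
5 [-0.0016  0.0078] 0.111
10 [-0.004   0.0154] 0.222
15 [-0.0069  0.0227] 0.333
20 [-0.0105  0.0298] 0.444
25 [-0.0147  0.0365] 0.556
30 [-0.0195  0.0429] 0.667
35 [-0.0248  0.0488] 0.778
40 [-0.0306  0.0542] 0.889
44 [-0.0355  0.0581] 0.978
```

Emit:
{"method": "apply_moves", "body": {
  "series": [
    [-0.0016,0.0078,0,0,0,0.111],
    [-0.0028,0.0116,0,0,0,0.167],
    [-0.004,0.0154,0,0,0,0.222],
    [-0.0055,0.019,0,0,0,0.278],
    [-0.0069,0.0227,0,0,0,0.333],
    [-0.0087,0.0263,0,0,0,0.389],
    [-0.0105,0.0298,0,0,0,0.444],
    [-0.0126,0.0332,0,0,0,0.5],
    [-0.0147,0.0365,0,0,0,0.556],
    [-0.0171,0.0397,0,0,0,0.611],
    [-0.0195,0.0429,0,0,0,0.667],
    [-0.0221,0.0459,0,0,0,0.722],
    [-0.0248,0.0488,0,0,0,0.778],
    [-0.0277,0.0515,0,0,0,0.833],
    [-0.0306,0.0542,0,0,0,0.889],
    [-0.0331,0.0562,0,0,0,0.933],
    [-0.0355,0.0581,0,0,0,0.978],
    [-0.0355,0.0581,0,0,0,0.978],
    [-0.0355,0.0581,0,0,0,0.978]
  ]
}}

```text
time: 21.88
eef_pos: [0.5723, 0.2068, 0.1324]
tcp_rot: [0.893, 0.45, 0.001, 0.0]
contact_force: [2.4, -1.2, -0.6]
opening: 0.401
finger_force: 1.4
```

```bash
python3 - <<'E'
from h import *
im=ctrl.read_camera('side'); s=ctrl.get_state(); p=s['eef_pos']; print(p,s['contact_force'],s['time'])
save('side','k1.png',im[200:330,220:370],5 and 4.5)
ax=np.array([.5283,.1482]);q=p[:2]-ax;print(np.hypot(*q),np.degrees(np.arctan2(q[1],q[0])))
E
```

```text
[0.57235608 0.20681638 0.13240223] [ 2.61292438 -1.44699312  0.26063185] 21.925
0.07332679286943579 53.07147378293802
```

View pics/k1.png

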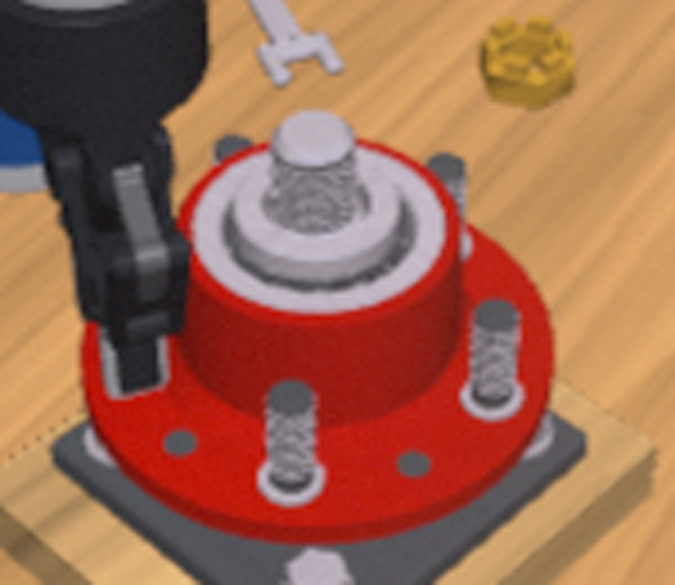

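```bash
python3 - <<'E'
from h import *
ax=np.array([.5283,.1482])
uv=np.array([(290,395),(497,313)])/4.5+[219.5,199.5]
P=onz('side',uv,.136)[:,:2]-ax
print(np.hypot(*P.T)*1e3,np.degrees(np.arctan2(P[:,1],P[:,0])))
p=np.array([.5726,.2069])
for a in range(-4,-45,-4):
    r=R.from_euler('z',a,degrees=True).as_matrix()[:2,:2]
    d=ax+r@(p-ax)-p; print('[%.4f, %.4f, 0, 0, 0, %.3f],'%(*(d/.8),a/45),end=' ')
E
```

```text
[69.96767227 71.60766032] [ 118.0361738  -170.69674527]
[0.0050, -0.0040, 0, 0, 0, -0.089], [0.0097, -0.0084, 0, 0, 0, -0.178], [0.0140, -0.0131, 0, 0, 0, -0.267], [0.0181, -0.0181, 0, 0, 0, -0.356], [0.0218, -0.0234, 0, 0, 0, -0.444], [0.0251, -0.0289, 0, 0, 0, -0.533], [0.0280, -0.0346, 0, 0, 0, -0.622], [0.0305, -0.0405, 0, 0, 0, -0.711], [0.0326, -0.0466, 0, 0, 0, -0.800], [0.0342, -0.0528, 0, 0, 0, -0.889], [0.0354, -0.0591, 0, 0, 0, -0.978],
```

Emit:
{"method": "apply_moves", "body": {
  "series": [
    [0.005,-0.004,0,0,0,-0.089],
    [0.0097,-0.0084,0,0,0,-0.178],
    [0.0119,-0.0107,0,0,0,-0.222],
    [0.014,-0.0131,0,0,0,-0.267],
    [0.016,-0.0156,0,0,0,-0.311],
    [0.0181,-0.0181,0,0,0,-0.356],
    [0.02,-0.0207,0,0,0,-0.4],
    [0.0218,-0.0234,0,0,0,-0.444],
    [0.0235,-0.0261,0,0,0,-0.489],
    [0.0251,-0.0289,0,0,0,-0.533],
    [0.0266,-0.0317,0,0,0,-0.578],
    [0.028,-0.0346,0,0,0,-0.622],
    [0.0293,-0.0375,0,0,0,-0.667],
    [0.0305,-0.0405,0,0,0,-0.711],
    [0.0316,-0.0435,0,0,0,-0.756],
    [0.0326,-0.0466,0,0,0,-0.8],
    [0.0342,-0.0528,0,0,0,-0.889],
    [0.0354,-0.0591,0,0,0,-0.978],
    [0.0354,-0.0591,0,0,0,-0.978]
  ]
}}

```text
time: 24.3
eef_pos: [0.6009, 0.1586, 0.1322]
tcp_rot: [0.997, 0.083, 0.001, 0.001]
contact_force: [0.4, 0.3, -0.4]
opening: 0.401
finger_force: 0.2
```

```bash
python3 - <<'E'
from h import *
s=ctrl.get_state(); p=s['eef_pos'][:2]; print(p,s['contact_force'],s['time'])
ax=np.array([.5283,.1482]);q=p-ax;print(np.hypot(*q),np.degrees(np.arctan2(q[1],q[0])))
for a in (-2,-4,-6,-8,2,4,6,7):
    r=R.from_euler('z',a,degrees=True).as_matrix()[:2,:2]
    d=ax+r@(p-ax)-p; print('[%.4f, %.4f, 0, 0, 0, %.3f],'%(*(d/.8),a/45),end=' ')
E
```

```text
[0.60090556 0.15862255] [ 0.36975166  0.34490502 -0.40605975] 24.3
0.07334982721517178 8.169022239102134
[0.0004, -0.0032, 0, 0, 0, -0.044], [0.0007, -0.0064, 0, 0, 0, -0.089], [0.0009, -0.0096, 0, 0, 0, -0.133], [0.0009, -0.0128, 0, 0, 0, -0.178], [-0.0005, 0.0032, 0, 0, 0, 0.044], [-0.0011, 0.0063, 0, 0, 0, 0.089], [-0.0019, 0.0094, 0, 0, 0, 0.133], [-0.0023, 0.0110, 0, 0, 0, 0.156],
```

Emit:
{"method": "apply_moves", "body": {
  "series": [
    [0.0004,-0.0032,0,0,0,-0.044],
    [0.0007,-0.0064,0,0,0,-0.089],
    [0.0009,-0.0096,0,0,0,-0.133],
    [0.0009,-0.0096,0,0,0,-0.133],
    [0.0009,-0.0096,0,0,0,-0.133],
    [0.0004,-0.0032,0,0,0,-0.044],
    [0,0,0,0,0,0],
    [0,0.0012,0,0,0,0.02],
    [0,0.0012,0,0,0,0.02],
    [0,0.0012,0.03,0,0,0.02],
    [0,0.0012,0.08,0,0,0.02],
    [0,0.0012,0.15,0,0,0.02],
    [0,0.0012,0.2,0,0,0.02],
    [-0.04,-0.08,0.2,0,0,0.02],
    [-0.09,-0.16,0.2,0,0,0.02],
    [-0.14,-0.24,0.2,0,0,0.02],
    [-0.18,-0.3,0.2,0,0,0.02],
    [-0.18,-0.32,0.2,0,0,0.02],
    [-0.18,-0.32,0.2,0,0,0.02]
  ]
}}

```text
time: 26.68
eef_pos: [0.4553, -0.099, 0.2923]
tcp_rot: [0.996, 0.088, 0.0, 0.0]
contact_force: [-0.0, 0.8, 0.6]
opening: 0.399
finger_force: 0.0
```

```bash
python3 - <<'E'
from h import *
im=ctrl.read_camera('side'); s=ctrl.get_state(); print(s['eef_pos'],s['contact_force'],s['time'])
x,y,w,h=220,200,150,130; k=5; big=cv2.resize(im[y:y+h,x:x+w],None,fx=k,fy=k*.9,interpolation=2)[...,::-1].copy()
def dr(P,c): cv2.polylines(big,[((proj('side',P)-[x,y]+.5)*[k,k*.9]).round().astype(np.int32)],True,c,1)
ax=[.5283,.1482]
for z,r,c in((.125,.052,(255,0,0)),(.135,.03,(0,255,0)),(.167,.015,(0,255,0))): dr(circ([*ax,.026+z],r),c)
for i in range(5):
    a=np.radians(9.5+72*i); dr(circ([ax[0]+.07*np.cos(a),ax[1]+.07*np.sin(a),.136],.008),(255,255,0))
cv2.imwrite('pics/z.png',big); print(big.shape)
E
```

```text
[ 0.45587856 -0.09775475  0.2922478 ] [0.66029474 0.27516803 0.75070641] 26.725
(585, 750, 3)
```

View pics/z.png

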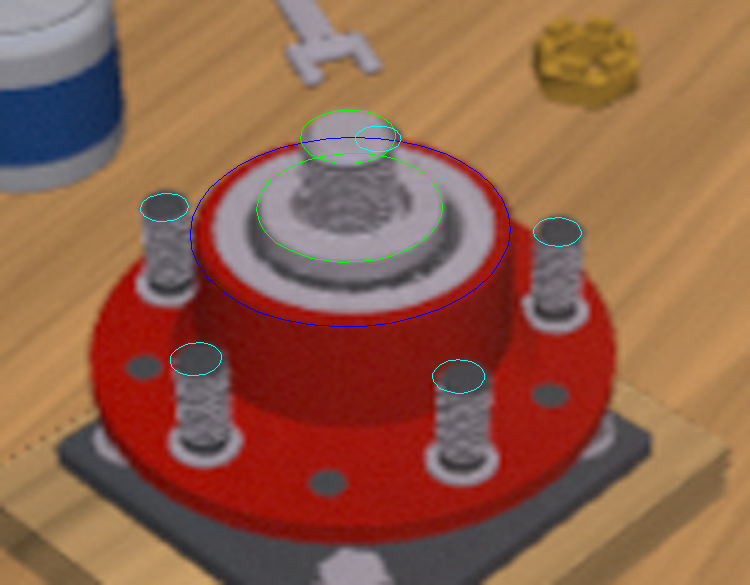

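The studs are back on their starting positions (cyan circles), the hub outline matches the square pose, and the cone matches the home pose. I'm handing it in.

```bash
python3 -c "
from plant import ctrl; print(ctrl.sign_off())"
```

```text
the job is handed in; nothing more can be done
None
```

I pressed the grey cone home and the hub came square, swung the hub about 35° (asked: about 40°) and back to its start, and handed the job in at about 27 s; the final side picture agrees, but no verdict was shown.

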